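# Slide the maple slab out to its saw line

### The arm

A 6-joint arm with a two-finger parallel gripper is mounted at the origin on the work surface. World frame = base frame: x ahead of the robot, y to its left, z up, the work surface at z = 0. Lengths are in m, angles in rad, forces in N, time in s.
With the tool pointing down it reaches from about 0.275 to 0.85 m from the base axis. Payload 5.2 kg.
Tool frame: the origin (TCP) lies midway between the tips of the shut fingers; the grasp point (between the pads) lies 19 mm behind it; x points along the fingers, z is the direction in which the jaws open and shut, and the axes are right-handed (so a half turn about x gives the same grasp; the last joint's range is limited). The gripper opens to 85 mm and grips with 20 to 120 N. Pads are 22 mm wide; open, the fingers measure 114 mm over their backs; the gripper's body (76 mm by 85 mm) begins 54 mm behind the grasp point. The pads swing forward as they close: fully open they stand 13 mm farther back than shut.
Start: joints at [1.09, 0.259, 1.535, -0, 1.348, -0.203], TCP at [0.151, 0.529, 0.231] pointing down, gripper open.
Joint ranges: [-3.14, 3.14], [-0.91, 2.08], [0.19, 2.58], [-1.22, 4.36], [0.22, 2.71], [-3.12, 3.12]. Speed limits (rad/s): [2.57, 2.57, 3.14, 3.14, 3.14, 3.14].

### API

Orientations are given as a unit quaternion [w, x, y, z].
In Python, from workcell import arm gives the robot as it stands.
- The arm moves only by the tool servo_tool, never from a script. Its argument "targets" is a list of rows, each a list of 3 entries, a list of its own where there are three numbers: the shift along the world's x, y, z in m, then the turn about the world's z in degrees, then the opening, from 0 (shut) to 1 (fully open). In form: [[[x, y, z], yaw, jaw], ...]. A call has 1 to 5 rows; each row shifts and turns the pose as measured when the row begins; what a row does not reach is not made up. A row lasts 1/8 s, in which the tool goes at most 62.5 mm and 10.7 degrees, less where a joint would pass 70% of its speed; a pose out of reach is approached as far as the arm can. A call with a gripper value outside its range is refused whole. The fingers move at their own pace and stop on an object; the grip force is fixed at half the most. Time passes only in rows, so rows that do not move let the fingers close. It gives the time, the measured TCP pose, the force and the opening at its end, in the units of the state.
- arm.read_state(): the state, without advancing time (a new reading comes with each control period).
- arm.read_camera(name): name is "side" or "top" or "wrist"; returns a dict with "frame" (480x640x3 uint8, blue, green, red), "fx", "fy", "cx", "cy" (pixels), "eye" and "rotation" of the camera in the world; the wrist camera has in their place "mount" (4x4, takes a point from camera to tool coordinates, whose origin is the TCP and whose axes are the tool frame's). Camera axes: x right, y down, z forward; pixel columns grow to the right and rows downward; lengths in m; the calibration is good to about 2 mm. The wrist camera is an equidistant fisheye: a pixel r from the principal point sees the ray r / f radians off the axis. A picture is of the moment at which its call begins: read the wrist's pose just before it. There is no depth.
- arm.sign_off(): hands the job in, once; it reports no verdict.
Trained networks look in a picture, given as the dict that the camera call returned (one of the last four; its "shot" number tells which), for a name from the list of things; names that differ only in an ending like _2 or _b are one class to them, and where a whole thing is asked for, a point or a joint stands for the part that bears it (a point fixed in the world has none). Each returns a list of dicts, best first, with "score" (0 to 1); they miss things now and then, are a little off and sometimes report something else, mostly with a low value. They report only what shows in the picture. A call takes as long as a camera call. They do not tell look-alikes from the thing itself.
- arm.recognise(target, picture): "position" ([column, row] in pixels, amid what is visible of it).
- arm.silhouettes(target, picture): "region" (480x640 bool, what is visible of it) and "position" ([column, row] in pixels, amid what is visible of it).
- arm.landmark_of(target, picture): "position" ([column, row] in pixels: a listed point, or the origin of a listed thing).
The state is a dict: "time_s": time; "joints": joint angles; "joint_velocities": joint speeds; "tau": joint torques, N m; "eef_pos": TCP position; "tool_rot": TCP orientation; "wrist_force": force on the tool from outside, world axes, zero at the start; "torque": the same for the moment, N m; "gripper_width": finger opening in m.
Only numpy, scipy, OpenCV 4.12 (cv2) and the standard library are available. Lean on these libraries where they do the work, as an engineer would, in place of code of your own. Each camera call takes 0.05 s, during which the arm holds its last target. There are 200 camera calls.

### The job

Push the flat maple slab along the sawing board with the fingertips until its thick pencilled saw line lies straight above the steel edge of the board, so that the short waste end overhangs by 35 mm, square to that edge and with the slab's full width on the board. Push it gently and keep it lying flat: do not pinch, lift or tip it, and leave the other things alone. Finish with the hand clear of everything.

Things in the scene. Friction and masses are not known exactly. Their poses are not given: they have to be found in the camera images.
- board: sawing board fixed to the bench: a flat beech board 220 mm (its x) by 340 mm (its y) by 40 mm high, its top bare and level, without stops. Origin at the centre of its underside, on the bench. Its +y end (to the robot's left) has a full-width steel strip 8 mm thick, flush with the top. Its pose varies
- edge (a point): middle of the top edge of the board's steel end: the outer face of the steel strip, 170 mm from the board's centre along its +y and 40 mm above the bench. The edge runs along x of this frame, the overhang points to its +y
- slab: loose light maple slab 92 mm (its x) by 150 mm (its y) by 7 mm thick, about 70 g, lying flat and bare on the board (friction with the board moderate), a little askew. Origin at the centre of its underside; its +y end is the leading, waste end towards the steel edge. At the start it is wholly on the board, the saw line 95 to 190 mm short of the edge
- saw_line (a point): middle of the dark carpenter-pencil line (drawn thick, 4 mm wide; its middle counts) drawn across the slab's full width on its top face, 35 mm from the leading end (so 40 mm from the slab's centre towards its +y, 7 mm above its underside). The line runs along x of this frame
- tray: low grey offcut tray fixed to the bench under the steel end, 160 by 110 mm, 22 mm high: the slab passes 18 mm above it. Origin at the centre of its underside
- plane: small brass thumb plane, 24 by 75 by 36 mm high, loose, on the board beside the slab (on the side away from the robot); leave alone. Origin at the centre of its underside
- bridge: small maple bridge blank, 12 by 48 by 26 mm high, loose, on the board beside the slab (on the side away from the robot); leave alone. Origin at the centre of its underside
- glue: jar 56 mm across, 75 mm high, loose on the bench beyond the board; leave alone. Origin at the centre of its underside
- clamp: spool clamp standing upright, 32 mm across, 80 mm high, loose on the bench beyond the board; leave alone. Origin at the centre of its underside
- mug: blue mug 76 mm across, 85 mm high, loose on the bench at the robot's right; leave alone. Origin at the centre of its underside
- driver: screwdriver 190 mm long lying on the bench at the robot's right; leave alone
- block: cork sanding block 45 by 70 by 30 mm high, loose on the bench at the robot's left; leave alone. Origin at the centre of its underside
There are look-alikes about, which are no part of the job. Of the things like the slab, leave any that is pink; of the rest the larger one is meant.

How it is judged:
At the end, for the whole second after the job is handed in: The slab rests flat on the board (tilt under 0.05 rad) with the middle of its saw line within 5 mm of straight above the steel edge, square to the edge within 5 degrees (0.087 rad), within 63 mm of the edge's middle sideways so that its full width is on the board, at rest and not touched (y of saw_line in the frame of edge between -0.005 and 0.005 m and x of saw_line in the frame of edge between -0.063 and 0.063 m and z of saw_line in the frame of edge between 0.004 and 0.01 m and angle between the y axis of slab and the y axis of board, either way round below 0.087 rad and angle between slab's own z axis and vertical below 0.05 rad and linear speed of slab below 0.01 m/s).
It fails at once if the slab is lifted more than 8 mm or falls off the board (z of saw_line in the frame of edge above 0.015 m or z of saw_line in the frame of edge below -0.005 m).
It fails at once if the slab is tipped by more than 0.12 rad (angle between slab's own z axis and vertical above 0.12 rad).
It fails at once if the slab is pinched or pressed with more than 35 N (contact force between the fingers and slab above 35 N).
It fails at once if another thing is moved by more than 15 mm (distance of any of plane, bridge, glue, clamp, mug, driver, block from where it was at the start of the episode above 0.015 m).
It also fails if it takes over 51 s, if anything falls off the work surface, if the arm or the gripper's body presses on something with over 40 N, if the wrist force passes 120 N, or if a joint passes its speed limit or range.

## Working session

There is one attempt and no reset: what is moved stays moved. The work goes in short steps, Python scripts to look and compute and a tool call to move; the robot and the scene stay as the last step left them, time stands still between calls to the robot, and variables do not carry over. Pictures are saved under pics/ and viewed, about 8 in all and at most 12, crops included, and the job is handed in when it is done.

Besides the shell and the picture viewer there is one more tool, called as a command line: name --argument value ..., lists and objects as JSON in quotes. servo_tool: Moves the arm, as the interface text tells. Its arguments: {"type":"object","properties":{"targets":{"type":"array"}},"required":["targets"]}

```bash
mkdir -p pics
cat > h.py <<'E'
import numpy as np, cv2
from workcell import arm
def ray(p,uv):
    return np.asarray(p["rotation"])@np.array([(uv[0]-p["cx"])/p["fx"],(uv[1]-p["cy"])/p["fy"],1.])
def onz(p,uv,z):
    d=ray(p,uv); e=np.asarray(p["eye"]); return e+d*(z-e[2])/d[2]
def proj(p,X):
    c=np.asarray(p["rotation"]).T@(np.asarray(X)-np.asarray(p["eye"]))
    return np.array([p["fx"]*c[0]/c[2]+p["cx"],p["fy"]*c[1]/c[2]+p["cy"]])
E
python3 - <<'E'
from h import *
for n in("top","side"):
    p=arm.read_camera(n); cv2.imwrite(f"pics/{n}0.png",p["frame"])
    print(n,p["fx"],p["cx"],p["cy"],np.round(p["eye"],3),np.round(p["rotation"],3).tolist())
    for t,z in(("board",.0),("edge",.04),("slab",.04),("saw_line",.047),("plane",.04),("bridge",.04),("tray",0)):
        for r in arm.landmark_of(t,p)[:3]: print(t,np.round(r["position"],1),round(r["score"],2),np.round(onz(p,r["position"],z),3))
s=arm.read_state();print(s["time_s"],s["eef_pos"],s["tool_rot"],s["wrist_force"])
E
```

```text
top 461.5708610027393 315.84478832512144 244.1211887488297 [ 0.365 -0.016  1.207] [-0.049, 0.716, -0.695, 0.045]Traceback (most recent call last):
  File "<stdin>", line 6, in <module>
  File "h.py", line 6, in onz
    d=ray(p,uv); e=np.asarray(p["eye"]); return e+d*(z-e[2])/d[2]
  File "h.py", line 4, in ray
    return np.asarray(p["rotation"])@np.array([(uv[0]-p["cx"])/p["fx"],(uv[1]-p["cy"])/p["fy"],1.])
           ~~~~~~~~~~~~~~~~~~~~~~~~~^~~~~~~~~~~~~~~~~~~~~~~~~~~~~~~~~~~~~~~~~~~~~~~~~~~~~~~~~~~~~~~
ValueError: matmul: Input operand 1 has a mismatch in its core dimension 0, with gufunc signature (n?,k),(k,m?)->(n?,m?) (size 3 is different from 4)
```

View pics/top0.png

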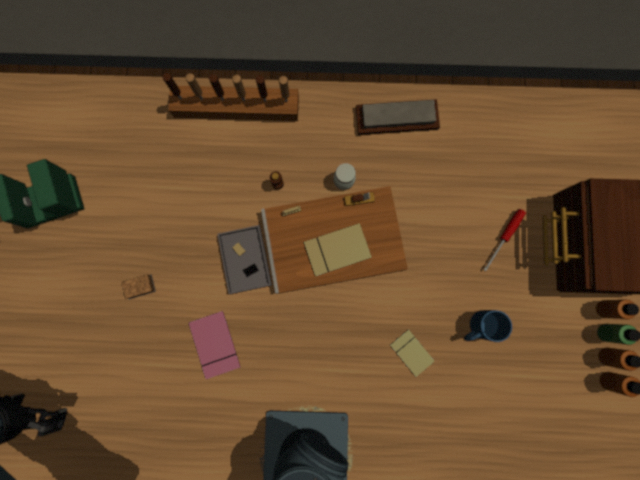

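The top view shows three slab-like things: the pale slab on the board at (338,250), a pink one at (214,345) and a small pale one at (412,353). By the description I choose the one at (338,250), since it's the larger of the two that aren't pink and it lies on the board. `rotation` is a quaternion, so I'll fix the helper.

```bash
cat > h.py <<'E'
import numpy as np, cv2
from scipy.spatial.transform import Rotation as R
from workcell import arm
def rot(p): return R.from_quat(np.asarray(p["rotation"]),scalar_first=True).as_matrix()
def onz(p,uv,z):
    d=rot(p)@np.array([(uv[0]-p["cx"])/p["fx"],(uv[1]-p["cy"])/p["fy"],1.])
    e=np.asarray(p["eye"]); return e+d*(z-e[2])/d[2]
def proj(p,X):
    c=rot(p).T@(np.asarray(X)-np.asarray(p["eye"]))
    return np.array([p["fx"]*c[0]/c[2]+p["cx"],p["fy"]*c[1]/c[2]+p["cy"]])
def rect(p,t,z,near=None):
    "silhouette min-area rectangle corners in world at height z"
    L=arm.silhouettes(t,p)
    if near is not None: L=[r for r in L if np.hypot(*(onz(p,r["position"],z)[:2]-near))<.12]
    if not L: return None
    c=max(cv2.findContours(L[0]["region"].astype(np.uint8),0,2)[0],key=cv2.contourArea)[:,0]
    w=np.array([onz(p,q,z)[:2] for q in c]).astype(np.float32)
    return cv2.minAreaRect(w)
E
python3 - <<'E'
from h import *
for n in("top","side"):
    p=arm.read_camera(n); cv2.imwrite(f"pics/{n}1.png",p["frame"])
    print(n,p["fx"],np.round(p["eye"],3))
    for t,z in(("board",.0),("edge",.04),("slab",.04),("saw_line",.047),("plane",.04),("bridge",.04),("tray",0),("glue",0),("clamp",0)):
        for r in arm.landmark_of(t,p)[:3]: print(t,np.round(r["position"],1),round(r["score"],2),np.round(onz(p,r["position"],z),3))
    if n=="top":
        print("board",rect(p,"board",.04)); print("slab",rect(p,"slab",.047,onz(p,(338,250),.047)[:2]))
        cv2.imwrite("pics/crop1.png",cv2.resize(p["frame"][180:300,210:410],None,fx=4,fy=4,interpolation=2))
s=arm.read_state();print(s["time_s"],s["eef_pos"],s["tool_rot"],s["wrist_force"])
E
```

```text
top 461.5708610027393 [ 0.365 -0.016  1.207]
board [330.1 237. ] 0.88 [ 0.546 -0.044  0.   ]
board [336.  249.5] 0.54 [ 0.513 -0.061  0.   ]
edge [266.4 247.3] 0.75 [0.509 0.118 0.04 ]
edge [344.  180.2] 0.6 [ 0.69  -0.076  0.04 ]
slab [335.  249.2] 0.91 [ 0.509 -0.057  0.04 ]
slab [214.6 342.3] 0.82 [0.268 0.237 0.04 ]
slab [412.6 351.3] 0.59 [ 0.261 -0.254  0.04 ]
saw_line [217.1 358.3] 0.87 [0.23  0.227 0.047]
saw_line [403.  345.9] 0.84 [ 0.273 -0.229  0.047]
saw_line [324.3 252.7] 0.6 [ 0.499 -0.029  0.047]
plane [358.7 200.8] 0.81 [ 0.637 -0.115  0.04 ]
bridge [291.3 212. ] 0.5 [0.602 0.058 0.04 ]
tray [245.9 261. ] 0.61 [0.476 0.175 0.   ]
glue [343.7 182.1] 0.74 [ 0.696 -0.077  0.   ]
glue [361.  197.3] 0.38 [ 0.656 -0.124  0.   ]
clamp [276.1 184.8] 0.46 [0.684 0.104 0.   ]
board ((0.5351501703262329, -0.050403863191604614), (0.22272153198719025, 0.3421144485473633), 12.064637184143066)
slab ((0.5070609450340271, -0.06218406558036804), (0.09259272366762161, 0.15014539659023285), 20.829328536987305)
side 577.9622588130962 [0.706 1.023 0.882]
board [310.8 239.8] 0.82 [ 0.539 -0.046  0.   ]
edge [337.9 267. ] 0.74 [0.503 0.104 0.04 ]
slab [399.6 182.5] 0.91 [ 0.278 -0.195  0.04 ]
slab [322.2 220.8] 0.85 [ 0.508 -0.064  0.04 ]
slab [460.2 315.7] 0.59 [0.292 0.285 0.04 ]
saw_line [481.  303.1] 0.94 [0.242 0.265 0.047]
saw_line [395.2 187.7] 0.81 [ 0.3   -0.164  0.047]
saw_line [328.7 229.3] 0.79 [ 0.5   -0.021  0.047]
plane [261.3 214.6] 0.55 [ 0.65  -0.113  0.04 ]
bridge [285.9 255.7] 0.68 [0.61  0.049 0.04 ]
tray [352.6 303.2] 0.82 [0.485 0.179 0.   ]
glue [243.3 239. ] 0.84 [ 0.699 -0.076  0.   ]
clamp [255.8 287.7] 0.74 [ 0.684  0.098 -0.   ]
1.2 [0.15081414 0.52893042 0.23131949] [ 0.56442622 -0.42595178  0.56440335  0.42595421] [0.03876064 0.46591202 0.38888402]
```

View pics/crop1.png

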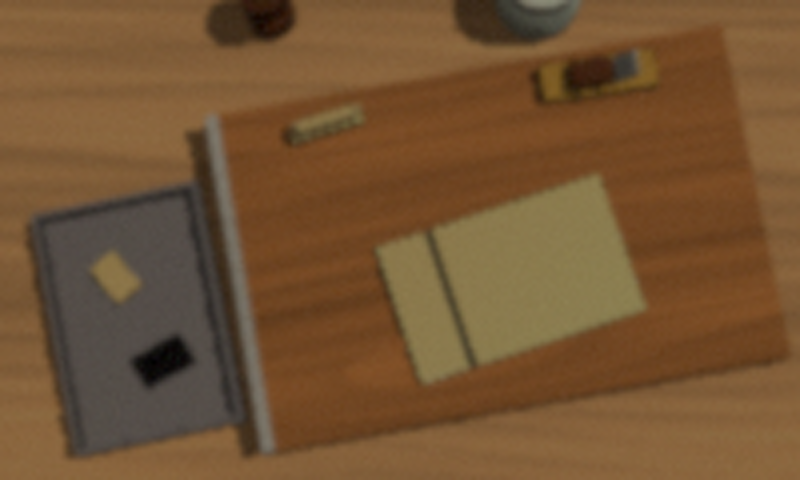

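View pics/side1.png

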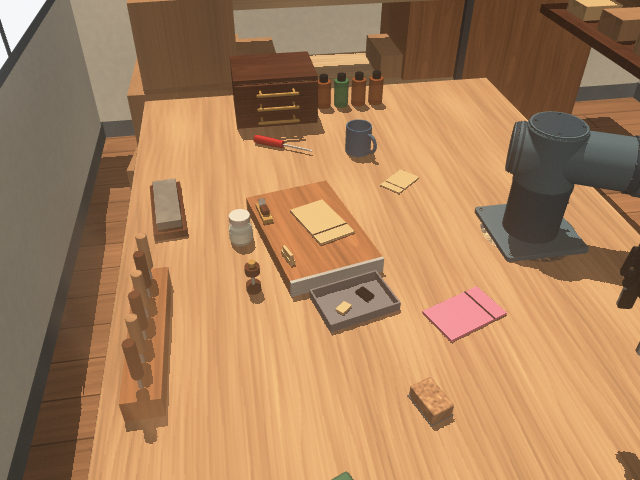

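The close crop confirms the choice. The slab at crop (510,280) is pale, larger than the other pale one and on the board. Its saw line runs from (430,232) to (475,367), nearer the steel edge, and the plane and bridge lie along the far side. The side view agrees: slab at (322,221), the small decoy at (400,182) and the pink one at (460,315).

Plan: with the fingers half open and the jaw axis parallel to the edge, push the slab's rear end along board +y. The two contacts should square it up.

Run:
```python
from h import *
s=arm.read_state(); M=R.from_quat(s["tool_rot"],scalar_first=True).as_matrix(); print(np.round(M,3)); z=M[:,2]
print("jaw axis deg",np.degrees(np.arctan2(z[1],z[0])))
p=arm.read_camera("top")
for t in("board",):
    L=arm.silhouettes(t,p); m=L[0]["region"]
    print(m.sum())
# steel strip line fit: bright grey low-sat pixels near the edge
f=p["frame"].astype(int); sat=f.max(2)-f.min(2); m=(sat<25)&(f.min(2)>95)
m[:185]=0;m[295:]=0;m[:,:250]=0;m[:,290:]=0
n,l,st,c=cv2.connectedComponentsWithStats(m.astype(np.uint8)); i=1+st[1:,4].argmax(); print(st[i])
ys,xs=np.where(l==i); W=np.array([onz(p,(x,y),.04)[:2] for x,y in zip(xs,ys)]).astype(np.float32)
print("strip",cv2.minAreaRect(W))
```

```text
[[ 0.    -0.962  0.274]
 [ 0.     0.274  0.962]
 [-1.    -0.     0.   ]]
jaw axis deg 74.08230663763307
8779
[272 265   6  27  39]
strip ((0.43138056993484497, 0.09503345191478729), (0.0669884979724884, 0.0036122140008956194), 12.66460132598877)
```

servo_tool --targets '[[[0.027,-0.05,0],0,0.6],[[0.027,-0.05,0],0,0.6],[[0.027,-0.05,0],0,0.6],[[0.027,-0.05,0],0,0.6],[[0.027,-0.05,0],0,0.6]]'

```text
time_s: 1.92
eef_pos: [0.2874, 0.2753, 0.2313]
tool_rot: [0.564, -0.428, 0.561, 0.428]
wrist_force: [1.3, -0.1, 0.4]
gripper_width: 0.0512
```

servo_tool --targets '[[[0.024,-0.045,-0.01],-7,0.6],[[0.024,-0.045,-0.01],-7,0.6],[[0.024,-0.045,-0.01],-7,0.6],[[0.024,-0.045,-0.01],-7,0.6],[[0.024,-0.045,-0.01],-7,0.6]]'

```text
time_s: 2.55
eef_pos: [0.4118, 0.0423, 0.1826]
tool_rot: [0.672, -0.235, 0.664, 0.231]
wrist_force: [0.7, 0.2, 0.3]
gripper_width: 0.0513
```

servo_tool --targets '[[[0.024,-0.045,-0.01],-7,0.6],[[0.024,-0.045,-0.01],-7,0.6],[[0.024,-0.045,-0.01],-7,0.6],[[0.024,-0.045,-0.01],-6,0.6],[[0.024,-0.045,-0.01],0,0.6]]'

```text
time_s: 3.18
eef_pos: [0.5356, -0.1917, 0.1319]
tool_rot: [0.709, -0.067, 0.7, 0.06]
wrist_force: [0.2, 0.4, -0.1]
gripper_width: 0.0513
```

```bash
cat > st.py <<'E'
from h import *
s=arm.read_state(); M=R.from_quat(s["tool_rot"],scalar_first=True).as_matrix(); z=M[:,2]
print(s["time_s"],np.round(s["eef_pos"],4),"jaw deg",np.degrees(np.arctan2(z[1],z[0])),np.round(s["wrist_force"],2),s["gripper_width"])
E
python3 st.py
```

```text
3.175 [ 0.5356 -0.1917  0.1319] jaw deg 10.290890954894895 [ 0.23  0.44 -0.12] 0.05134627364689416
```

servo_tool --targets '[[[0,0.005,-0.03],2,0.6],[[0,0.003,-0.025],0,0.6],[[0,0,-0.02],0,0.6],[[0,0,-0.006],0,0.6],[[0,0,-0.003],0,0.6]]'

```text
time_s: 3.8
eef_pos: [0.538, -0.1892, 0.045]
tool_rot: [0.709, -0.078, 0.698, 0.07]
wrist_force: [0.2, -0.4, -0.5]
gripper_width: 0.0516
```

servo_tool --targets '[[[0,0,-0.002],0,0.6],[[0,0,-0.002],0,0.6],[[0,0,0],0,0.6]]'

```text
time_s: 4.18
eef_pos: [0.5392, -0.1897, 0.0426]
tool_rot: [0.71, -0.079, 0.697, 0.07]
wrist_force: [0.8, 0.5, -0.6]
gripper_width: 0.0512
```

servo_tool --targets '[[[0,0,-0.003],0,0.6],[[0,0,0],0,0.6]]'

```text
time_s: 4.42
eef_pos: [0.5394, -0.1898, 0.04]
tool_rot: [0.71, -0.079, 0.696, 0.069]
wrist_force: [0.6, 0.1, -0.5]
gripper_width: 0.0515
```

servo_tool --targets '[[[0,0,-0.002],0,0.6],[[0,0,0],0,0.6]]'

```text
time_s: 4.68
eef_pos: [0.5395, -0.1898, 0.0379]
tool_rot: [0.71, -0.079, 0.696, 0.069]
wrist_force: [0.1, -0.7, -0.3]
gripper_width: 0.0515
```

servo_tool --targets '[[[0,0,-0.002],0,0.6],[[0,0,0],0,0.6]]'

```text
time_s: 4.92
eef_pos: [0.5399, -0.1901, 0.0376]
tool_rot: [0.71, -0.079, 0.696, 0.069]
wrist_force: [-0.7, 0.4, 0.5]
gripper_width: 0.0512
```

servo_tool --targets '[[[0,0,-0.002],0,0.6],[[0,0,0],0,0.6]]'

```text
time_s: 5.18
eef_pos: [0.5402, -0.1902, 0.0376]
tool_rot: [0.71, -0.08, 0.696, 0.069]
wrist_force: [0.5, 0.0, 0.2]
gripper_width: 0.0513
```

Descent stalls at TCP z = 0.0376, so the tips are on the board. I'll rise about 3 mm, then measure the edge and slab more precisely.

servo_tool --targets '[[[0,0,0.003],0,0.6],[[0,0,0],0,0.6]]'

```text
time_s: 5.42
eef_pos: [0.5402, -0.1902, 0.0404]
tool_rot: [0.71, -0.08, 0.696, 0.069]
wrist_force: [0.8, 0.3, -0.2]
gripper_width: 0.0513
```

```bash
cat > meas.py <<'E'
from h import *
import sys
S0=np.array([.507,-.062])
def seg(p,m,z):
    c=max(cv2.findContours(m.astype(np.uint8),0,2)[0],key=cv2.contourArea)[:,0]
    return cv2.minAreaRect(np.array([onz(p,q,z)[:2] for q in c]).astype(np.float32))
p=arm.read_camera("top"); f=p["frame"]
hsv=cv2.cvtColor(f,cv2.COLOR_BGR2HSV)
def strip():
    # subpixel outer edge: strip is desaturated; fit lines to the low-saturation ridge per row
    W=[]
    for r in range(217,286):
        c0=261+(r-210)*13/83.   # expected strip column
        k=np.arange(int(c0)-5,int(c0)+7); g=f[r,k].astype(float).sum(1)
        w=np.clip(g-np.percentile(g,60),0,None); W.append(onz(p,((w*k).sum()/w.sum(),r),.04)[:2])
    W=np.array(W,np.float32); vx,vy,x0,y0=cv2.fitLine(W,cv2.DIST_HUBER,0,.01,.01).ravel()
    d=np.array([vx,vy])*np.sign(vx); res=(W-[x0,y0])@[-d[1],d[0]]
    return np.array([x0,y0]),d,np.std(res)
c,d,sd=strip(); n=np.array([-d[1],d[0]])
print("strip mid pt",c,"yaw",np.degrees(np.arctan2(d[1],d[0])),"sd",sd)
b=rect(p,"board",.04); print("board",b)
for s in arm.silhouettes("slab",p)[:3]:
    w=onz(p,s["position"],.047)
    if np.abs(w[:2]-[.5,0]).max()<.14:
        r=seg(p,s["region"],.047); print("slab",r,"strip frame x,y of centre",(np.array(r[0])-c)@d,(np.array(r[0])-c)@n)
for q,z in((p,.047),(arm.read_camera("side"),.047)):
    for t in("saw_line","edge"):
        for l in arm.landmark_of(t,q)[:3]:
            w=onz(q,l["position"],.047 if t=="saw_line" else .04)[:2]
            if np.abs(w-[.5,0.05]).max()<.14: print(t,w,"strip y",(w-c)@n,"x",(w-c)@d,l["score"])
if len(sys.argv)>1: cv2.imwrite("pics/"+sys.argv[1],cv2.resize(f[180:300,210:410],None,fx=4,fy=4,interpolation=2))
E
python3 meas.py crop2.png; python3 st.py
```

```text
strip mid pt [0.513478   0.11256958] yaw 11.647383 sd 0.0020138645
board ((0.535145103931427, -0.04882502555847168), (0.2238575965166092, 0.3351847529411316), 12.22437858581543)
slab ((0.5072856545448303, -0.05974787473678589), (0.09169265627861023, 0.14835254848003387), 21.40094566345215) strip frame x,y of centre -0.04085363277259613 -0.16751904286544939
saw_line [ 0.49821238 -0.02619955] strip y -0.1328297360301787 x -0.042967075047048074 0.98
edge [0.51018373 0.11840214] strip y 0.006377527521483629 x -0.0020488980710621843 0.85
saw_line [ 0.50243422 -0.01872271] strip y -0.12635919329678574 x -0.037322687831486095 0.67
edge [0.50597795 0.11284425] strip y 0.0017831825349658179 x -0.007290138241555341 0.55
5.825 [ 0.54   -0.1901  0.0403] jaw deg 12.083015100853721 [-0.12 -0.4  -0.16] 0.05099039919968805
```

View pics/crop2.png

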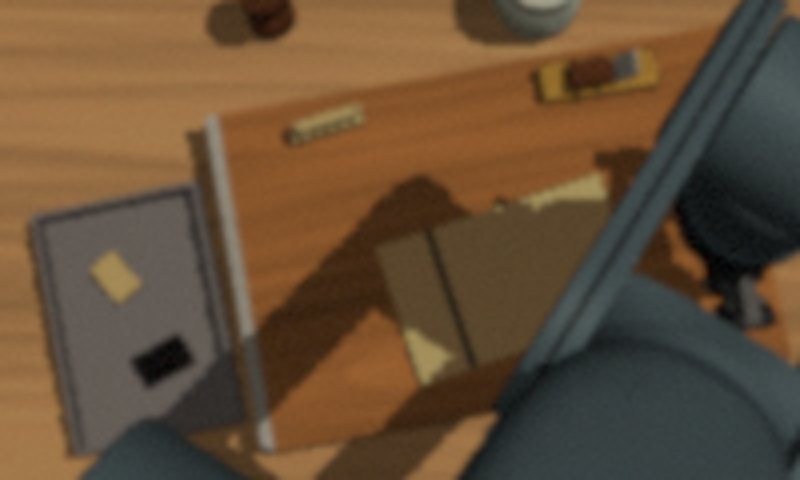

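The top view shows the arm over the slab's rear (crop (650,300)), with the tool behind it near crop (740,300). The saw line, crop (430,232)–(475,367), and the edge, (208,118)–(259,450), are still clear. I'll start pushing along board +y, direction (-0.21, 0.978).

servo_tool --targets '[[[-0.003,0.012,0],0,0.6],[[-0.003,0.012,0],0,0.6],[[-0.003,0.012,0],0,0.6],[[-0.002,0.01,0],0,0.6],[[-0.002,0.01,0],0,0.6]]'

```text
time_s: 6.45
eef_pos: [0.5257, -0.1301, 0.0402]
tool_rot: [0.71, -0.08, 0.696, 0.069]
wrist_force: [-0.1, -0.4, 0.1]
gripper_width: 0.0509
```

servo_tool --targets '[[[-0.002,0.01,0],0,0.6],[[-0.002,0.01,0],0,0.6],[[-0.002,0.01,0],0,0.6],[[-0.002,0.01,0],0,0.6],[[-0.002,0.01,0],0,0.6]]'

```text
time_s: 7.08
eef_pos: [0.5152, -0.0766, 0.0403]
tool_rot: [0.71, -0.08, 0.696, 0.069]
wrist_force: [-0.1, -0.3, -0.7]
gripper_width: 0.0511
```

```bash
python3 meas.py; python3 st.py
python3 - <<'E'
from h import *
p=arm.read_camera("side"); cv2.imwrite("pics/side2.png",cv2.resize(p["frame"][150:330,220:420],None,fx=3,fy=3,interpolation=2))
E
```

```text
strip mid pt [0.5193711 0.114311 ] yaw 11.373272 sd 0.0033131815
board ((0.5427972078323364, 0.09241944551467896), (0.12627358734607697, 0.2567373514175415), 66.33480834960938)
slab ((0.49528932571411133, 0.052874621003866196), (0.0965382531285286, 0.07260989397764206), 8.298972129821777) strip frame x,y of centre -0.03572413518905304 -0.05548104521990682
saw_line [0.49724393 0.05044865] strip y -0.05824482490164465 x -0.03428631524696759 0.85
edge [0.50802563 0.1218806 ] strip y 0.009658278411365248 x -0.009629946869591876 0.73
saw_line [0.50579655 0.04696524] strip y -0.06334641444712101 x -0.026588564956771164 0.92
edge [0.50888115 0.11529615] strip y 0.003034424283897637 x -0.010089683269829822 0.58
7.475 [ 0.5155 -0.0776  0.0403] jaw deg 12.06699682087195 [-0.16 -0.35 -1.02] 0.0513677087852872
```

View pics/side2.png

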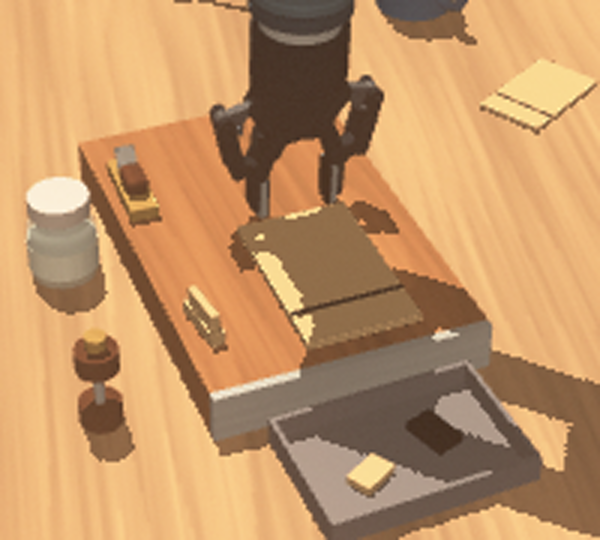

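The slab is squared, with both fingers on its rear (crop (265,205) and (330,190)). The saw line runs through crop (295,312)–(405,285), about 64 mm short of the edge. I'll push about 45 mm more, then measure.

servo_tool --targets '[[[-0.002,0.009,0],0,0.6],[[-0.002,0.009,0],0,0.6],[[-0.002,0.009,0],0,0.6],[[-0.002,0.009,0],0,0.6],[[-0.001,0.007,0],0,0.6]]'

```text
time_s: 8.15
eef_pos: [0.5059, -0.0322, 0.0404]
tool_rot: [0.711, -0.079, 0.696, 0.068]
wrist_force: [-0.4, -0.7, 0.4]
gripper_width: 0.0509
```

```bash
python3 meas.py; python3 st.py
python3 - <<'E'
from h import *
p=arm.read_camera("side"); cv2.imwrite("pics/side3.png",cv2.resize(p["frame"][210:310,270:400],None,fx=6,fy=6,interpolation=2))
E
```

```text
strip mid pt [0.49854833 0.11526144] yaw 7.864131 sd 0.004102959
board ((0.5486941337585449, -0.1162109375), (0.22319290041923523, 0.21011336147785187), 11.930732727050781)
slab ((0.4799630641937256, 0.024703608825802803), (0.055735524743795395, 0.08449412137269974), 8.033689498901367) strip frame x,y of centre -0.03080099920152571 -0.08716325060739294
saw_line [0.48739313 0.08272166] strip y -0.030707455820617013 x -0.015502527918385979 0.77
edge [0.50508804 0.11690298] strip y 0.0007313107880623558 x 0.006702814358942809 0.8
saw_line [0.49585197 0.09772109] strip y -0.017006467127019115 x -0.005070949910910468 0.92
edge [0.49939466 0.11522908] strip y -0.00014785683620838398 x 0.0008339388554059774 0.89
8.55 [ 0.5062 -0.0334  0.0404] jaw deg 11.959583694005048 [ 0.24 -0.11  0.48] 0.051475458072228905
```

View pics/side3.png

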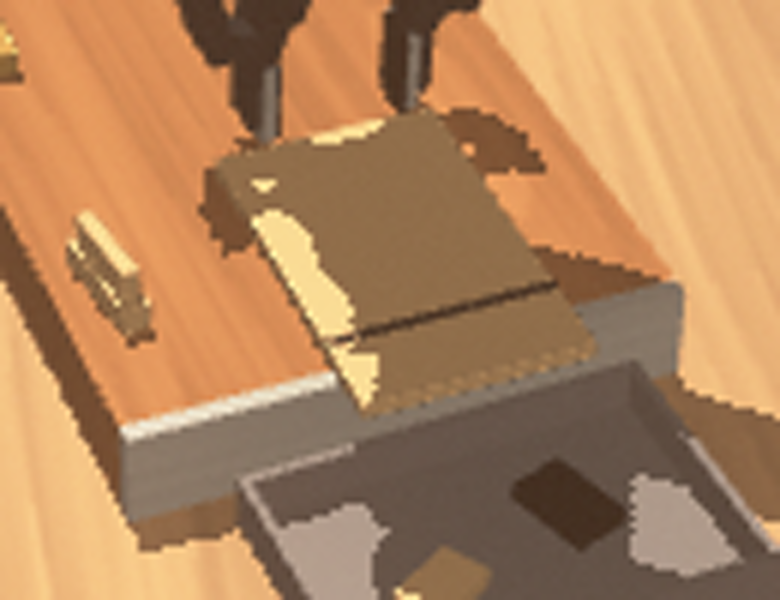

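The side crop shows the waste end overhanging. The saw line runs from (330,342) to (555,284), and the outer top edge of the steel from corner (125,440) to corner (682,287). I'll work these out metrically.

```bash
cat > hand.py <<'E'
from h import *
def calc(a,b,e0,e1,x0,y0,k,cam="side"):
    p=arm.read_camera(cam); q=lambda u,z:onz(p,(u[0]/k+x0-.5+.5/k,u[1]/k+y0-.5+.5/k),z)[:2]
    a,b=q(a,.047),q(b,.047); e0,e1=q(e0,.04),q(e1,.04)
    d=(e0-e1)/np.linalg.norm(e0-e1); n=np.array([-d[1],d[0]]); m=(e0+e1)/2
    print("edge",e0,e1,"len",np.linalg.norm(e0-e1),"yaw",np.degrees(np.arctan2(d[1],d[0])))
    print("line len",np.linalg.norm(a-b),"ends y",(a-m)@n,(b-m)@n,"mid x,y",((a+b)/2-m)@d,((a+b)/2-m)@n)
E
python3 -c "
from hand import *
calc((330,342),(555,284),(125,440),(682,287),270,210,6)"
```

```text
edge [0.61149651 0.13746473] [0.39746412 0.08959666] len 0.21931988870029354 yaw 12.60667083262947
line len 0.08900442642170664 ends y -0.0134077938809742 -0.011920578643507748 mid x,y -0.018453313153669517 -0.012664186262240975
```

Remaining distance is about 13 mm by hand and 17–20 mm by the network and kinematics. I'll push 8 mm, back away and measure with a clear view.

servo_tool --targets '[[[-0.001,0.005,0],0,0.6],[[-0.001,0.004,0],0,0.6],[[0,0,0],0,0.6]]'

```text
time_s: 9.02
eef_pos: [0.5042, -0.0241, 0.0404]
tool_rot: [0.711, -0.079, 0.696, 0.068]
wrist_force: [-0.9, -0.4, 0.0]
gripper_width: 0.0511
```

servo_tool --targets '[[[0.004,-0.02,0],0,0.6],[[0.006,-0.03,0.02],0,0.6],[[0.01,-0.05,0.03],0,0.6],[[0.01,-0.06,0.01],0,0.6],[[0.01,-0.06,0],0,0.6]]'

```text
time_s: 9.65
eef_pos: [0.5432, -0.2444, 0.1022]
tool_rot: [0.71, -0.081, 0.696, 0.072]
wrist_force: [0.6, -0.0, -1.3]
gripper_width: 0.0512
```

servo_tool --targets '[[[0,-0.05,0.03],0,0.6],[[0,-0.05,0.03],0,0.6],[[0,-0.04,0],0,0.6],[[0,0,0],0,0.6]]'

```text
time_s: 10.15
eef_pos: [0.5421, -0.3936, 0.1634]
tool_rot: [0.71, -0.08, 0.696, 0.07]
wrist_force: [-0.2, 0.8, -0.1]
gripper_width: 0.0507
```

```bash
python3 meas.py
python3 - <<'E'
from h import *
p=arm.read_camera("side"); a=cv2.resize(p["frame"][220:310,270:400],None,fx=6,fy=6,interpolation=2)
cv2.imwrite("pics/side4.png",a)
p=arm.read_camera("top"); cv2.imwrite("pics/top4.png",cv2.resize(p["frame"][200:300,235:365],None,fx=6,fy=6,interpolation=2))
E
```

```text
strip mid pt [0.51921624 0.11959099] yaw 6.301167 sd 0.006801731
board ((0.5345231294631958, -0.05140191316604614), (0.22390885651111603, 0.34034350514411926), 12.225607872009277)
slab ((0.49350446462631226, 0.06528709083795547), (0.0951218530535698, 0.15302416682243347), 11.783902168273926) strip frame x,y of centre -0.03151654369913903 -0.051153849105572746
edge [0.51388096 0.12392757] strip y 0.004895949179570602 x -0.004827085754728496 0.95
edge [0.49490417 0.10550062] strip y -0.01133689023779205 x -0.02571167342242716 0.38
saw_line [0.4878912  0.09902886] strip y -0.01699983971708481 x -0.03339258372178189 0.63
```

View pics/side4.png

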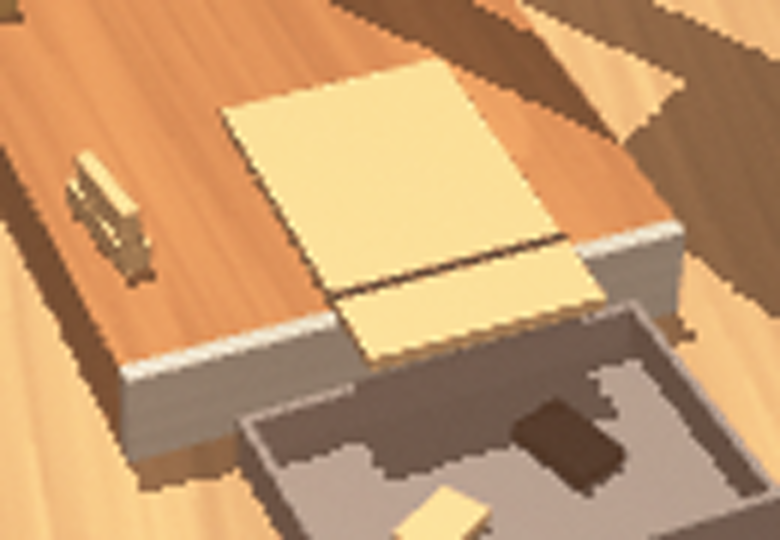

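View pics/top4.png

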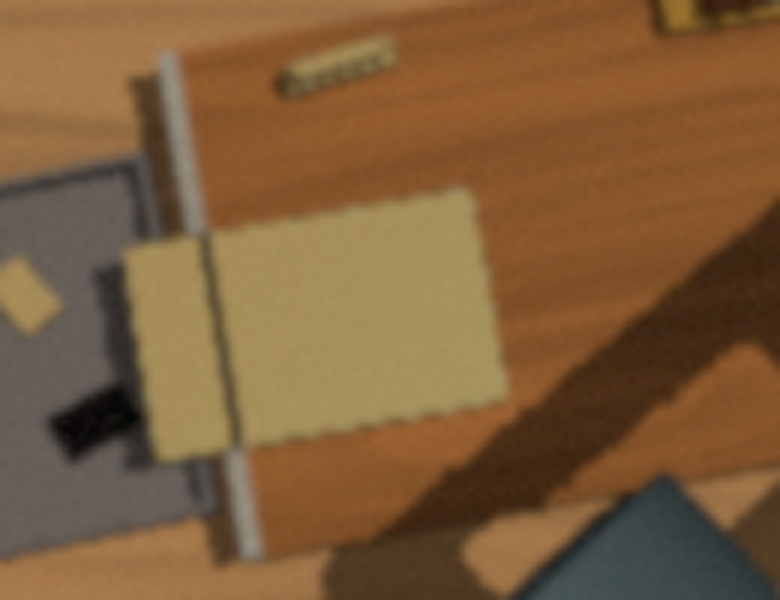

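Clear views now. In the side crop the saw line runs (332,296)–(567,237) and the outer steel edge (125,380)–(684,234). In the top crop the line runs (206,236)–(238,446) and the outer edge (160,57)–(243,559). The slab looks square, still short by several mm.

```bash
python3 -c "
from hand import *
calc((332,296),(567,237),(125,380),(684,234),270,220,6)
calc((206,236),(238,446),(160,57),(243,559),235,200,6,'top')
"; python3 st.py
```

```text
edge [0.61149651 0.13746473] [0.39773887 0.09354313] len 0.2182233645984511 yaw 11.61117574455615
line len 0.09218439053701957 ends y -0.007631470647921884 -0.006742851528096723 mid x,y -0.01824124931006609 -0.007187161088009303
edge [0.60772067 0.13597234] [0.39437841 0.09144796] len 0.21793884721514736 yaw 11.788385394066841
line len 0.09011706323751935 ends y -0.007437095433836919 -0.006245156837916725 mid x,y -0.01737008100596557 -0.006841126135876816
10.75 [ 0.543  -0.3899  0.1639] jaw deg 12.402759632487442 [-0.65 -0.3  -0.46] 0.05143340076190791
```

Both cameras agree: 7 mm short and square within 0.5°. The slab sits at x = -18 mm. I'll come back and push 7 mm beyond the last TCP, to about (0.503, -0.017).

servo_tool --targets '[[[-0.003,0.055,-0.02],0,0.6],[[-0.003,0.055,-0.02],0,0.6],[[-0.003,0.055,-0.02],0,0.6],[[-0.005,0.05,-0.02],0,0.6],[[-0.004,0.04,-0.015],0,0.6]]'

```text
time_s: 11.38
eef_pos: [0.5251, -0.1324, 0.0685]
tool_rot: [0.712, -0.081, 0.694, 0.067]
wrist_force: [0.4, 0.2, -0.5]
gripper_width: 0.051
```

servo_tool --targets '[[[0,0,0],0,0.6]]'

```text
time_s: 11.5
eef_pos: [0.5234, -0.1289, 0.0673]
tool_rot: [0.711, -0.082, 0.695, 0.07]
wrist_force: [0.2, -0.7, 0.3]
gripper_width: 0.0512
```

servo_tool --targets '[[[-0.003,0.015,-0.015],0,0.6],[[-0.003,0.015,-0.009],0,0.6],[[-0.003,0.015,0],0,0.6],[[-0.002,0.012,0],0,0.6],[[0,0,0],0,0.6]]'

```text
time_s: 12.12
eef_pos: [0.5151, -0.0722, 0.0453]
tool_rot: [0.713, -0.083, 0.693, 0.068]
wrist_force: [-0.3, -0.0, 0.3]
gripper_width: 0.0512
```

```bash
python3 st.py
```

```text
12.125 [ 0.5151 -0.0722  0.0453] jaw deg 12.291456791177868 [-0.35 -0.01  0.26] 0.05119594547102237
```

servo_tool --targets '[[[-0.003,0.012,-0.003],0,0.6],[[-0.003,0.012,-0.002],0,0.6],[[0,0,0],0,0.6]]'

```text
time_s: 12.5
eef_pos: [0.5093, -0.0472, 0.0406]
tool_rot: [0.713, -0.083, 0.693, 0.068]
wrist_force: [-1.0, 0.0, -0.8]
gripper_width: 0.0506
```

servo_tool --targets '[[[-0.002,0.01,0],0,0.6],[[-0.002,0.008,0],0,0.6],[[-0.001,0.006,0],0,0.6],[[0,0.002,0],0,0.6],[[0,0,0],0,0.6]]'

```text
time_s: 13.12
eef_pos: [0.5043, -0.0196, 0.0408]
tool_rot: [0.713, -0.084, 0.693, 0.067]
wrist_force: [-0.0, -0.4, 0.8]
gripper_width: 0.0514
```

servo_tool --targets '[[[-0.0005,0.003,0],0,0.6],[[0,0,0],0,0.6]]'

```text
time_s: 13.38
eef_pos: [0.5039, -0.0167, 0.0408]
tool_rot: [0.713, -0.084, 0.693, 0.067]
wrist_force: [-0.9, 0.6, 0.5]
gripper_width: 0.0513
```

servo_tool --targets '[[[0.004,-0.02,0],0,0.6],[[0.006,-0.03,0.02],0,0.6],[[0.01,-0.05,0.03],0,0.6],[[0.01,-0.06,0.01],0,0.6],[[0.01,-0.06,0],0,0.6]]'

```text
time_s: 14.0
eef_pos: [0.5432, -0.2384, 0.1026]
tool_rot: [0.712, -0.085, 0.693, 0.07]
wrist_force: [1.6, 0.6, -0.2]
gripper_width: 0.0514
```

servo_tool --targets '[[[0,-0.05,0.03],0,0.6],[[0,-0.05,0.03],0,0.6],[[0,-0.03,0.03],0,0.6],[[0,0,0],0,0.6]]'

```text
time_s: 14.5
eef_pos: [0.5415, -0.3783, 0.1941]
tool_rot: [0.712, -0.083, 0.693, 0.068]
wrist_force: [0.1, 0.7, -0.3]
gripper_width: 0.0513
```

```bash
python3 meas.py | grep -E "^(board|slab)"
python3 - <<'E'
from h import *
p=arm.read_camera("side"); a=cv2.resize(p["frame"][220:310,270:400],None,fx=6,fy=6,interpolation=2)
cv2.imwrite("pics/side5.png",a)
p=arm.read_camera("top"); cv2.imwrite("pics/top5.png",cv2.resize(p["frame"][200:300,235:365],None,fx=6,fy=6,interpolation=2))
E
```

```text
board ((0.5348353981971741, -0.05126576125621796), (0.2219701111316681, 0.3405682444572449), 12.07624340057373)
slab ((0.4919414520263672, 0.07252838462591171), (0.09530315548181534, 0.1511652022600174), 12.747373580932617) strip frame x,y of centre 0.009798256798803306 -0.03592450231784783
```

View pics/side5.png

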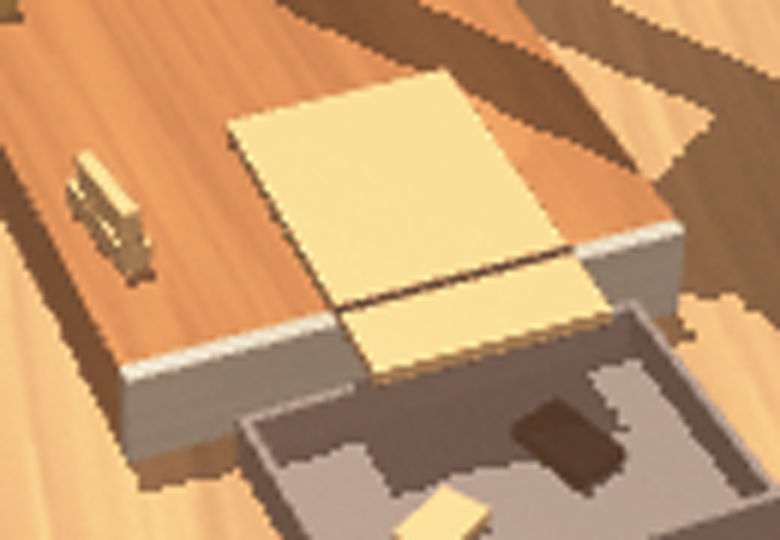

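View pics/top5.png

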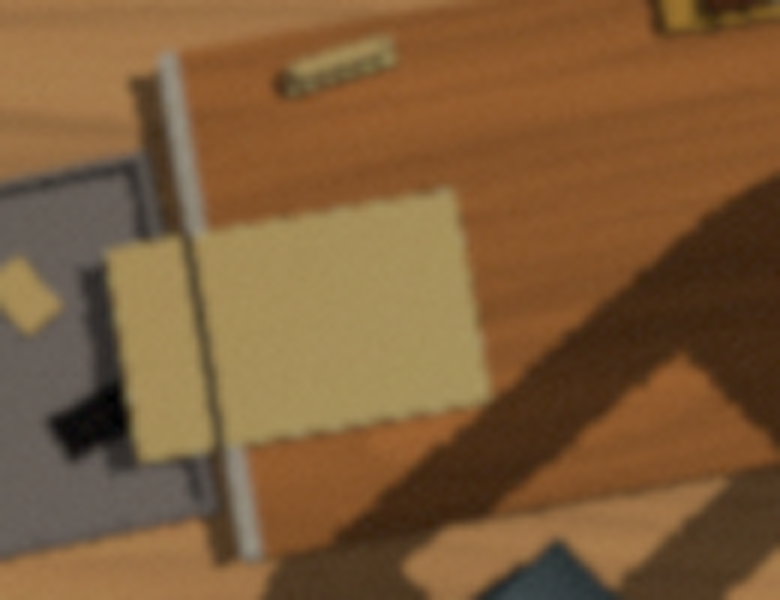

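The side crop shows the line at (340,310)–(573,248). In the top crop it runs (187,237)–(219,448), continuous with the strip's outer edge, (160,57)–(243,559).

```bash
python3 -c "
from hand import *
calc((340,310),(573,248),(125,380),(684,234),270,220,6)
calc((187,237),(219,448),(160,57),(243,559),235,200,6,'top')
p=arm.read_camera('top')
for t,z in(('plane',.04),('bridge',.04),('glue',0),('clamp',0)):
    for r in arm.landmark_of(t,p)[:1]: print(t,np.round(onz(p,r['position'],z),3))
"; python3 st.py
```

```text
edge [0.61149651 0.13746473] [0.39773887 0.09354313] len 0.2182233645984511 yaw 11.61117574455615
line len 0.09175449350821817 ends y 0.0002923550164180936 -0.00042379980608806076 mid x,y -0.01793698406556848 -6.572239483498315e-05
edge [0.60772067 0.13597234] [0.39437841 0.09144796] len 0.21793884721514736 yaw 11.788385394066841
line len 0.09053845823119824 ends y 0.0005532780983748151 0.0017328473250258312 mid x,y -0.016589219699339696 0.0011430627117003226
plane [ 0.645 -0.115  0.04 ]
bridge [0.601 0.055 0.04 ]
glue [ 0.704 -0.081  0.   ]
clamp [0.674 0.103 0.   ]
15.35 [ 0.541  -0.3745  0.1916] jaw deg 12.462345721090257 [ 0.16 -0.48 -0.  ] 0.05129907846178059
```

Both cameras put the line within about 1 mm of the edge, and the hand is clear. Handing in.

```bash
python3 -c "
from workcell import arm
print(arm.sign_off())"
```

```text
the job is handed in; nothing more can be done
None
```

I pushed the larger pale slab along the board with the half-open fingertips until its saw line lay over the steel edge, then backed the hand clear and handed the job in at about 15 s. The hand-in reports no verdict.

**Final position:**

| Check | Side camera | Top camera | Limit |
|---|---|---|---|
| Saw line to edge | -0.1 mm | +1.1 mm | ±5 mm |
| Sideways from edge's middle | -18 mm | -17 mm | ±63 mm |

- **Squareness:** the slab is within about 1° of square to the edge; the limit is 5°.
- **Flatness:** the slab looked flat in both views.
- **Force:** wrist forces stayed around 2 N or less at every reading.
- **Other things:** the plane, bridge, glue and clamp stayed within about 11 mm of their first estimates, which is network scatter. The tool path did not go near them. I did not measure the mug, driver or block again.

**Disagreements on the way:**
- **Partly hidden views:** with the arm in view, the network's distance from the line to the edge differed from my pixel measurements by up to about 20 mm. I relied on the clear views, where the two cameras agreed.
- **Steel strip fit:** my automatic fit of the strip failed once the slab covered it, so I marked the edge by hand. The 218 mm I measured for it matches the true 220 mm.

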